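# Refit a foot and press home the service panel of an upturned desktop computer

### The job

Build up the missing foot on the computer's service panel: lay the yellow spacer disc centred on the blue round plate, then the black rubber foot centred on the spacer. Then turn the orange quarter-turn fastener clockwise until its slot lines up with the two red marks, and only after that push straight down on top of the rubber foot with the fingers until the panel is pressed fully home against the frame. Finish while still holding it pressed like that (do not let go); leave the worn white foot and everything else on the bench alone.

Things in the scene. Friction and masses are not known exactly. Their poses are not given: they have to be found in the camera images.
- spacer: Yellow plastic spacer disc, 50 mm diameter, 12 mm thick, 40 g, loose, flat on the bench. Origin: centre of its underside, z up.
- foot: New black rubber foot, a disc 44 mm diameter, 16 mm high with a small steel dot in its top, 30 g, loose, flat on the bench. Origin: centre of its underside, z up.
- case: White slim desktop computer upside down, fixed, 300 (x) x 340 (y) x 80 mm high, turned a little about the vertical. Origin: centre of its underside at bench height. Three fixed feet (50 mm wide, tops 116 mm above the bench) stand at case x, y = (100, 125), (100, -125), (-90, 125) mm; the fourth belongs on the blue plate of the service panel.
- foot_plate (a point): Centre of the top face of the blue round plate (60 mm diameter, 3 mm proud of the panel) on which the foot is built up. x, y axes are those of the case, z up. Part of the aluminium service panel, 120 (x) x 220 (y) x 5 mm, whose centre lies 70 mm away along +y. At rest 96 mm above the bench; sinks with the panel.
- panel (a joint): How far the sprung service panel is pushed down, in m: 0 = at rest, 8 mm off the frame; 0.008 = pressed fully home against the frame. Slides straight down only; the springs push up with about 6 N at 0 and 11 N at 0.008 (net of its weight), so it rises when let go. Unless the fastener is aligned within about 8 degrees, its hidden crossbar catches on the frame after 2 mm.
- fastener (a joint): Turn of the quarter-turn fastener, in rad: 0 = slot crosswise (along the panel's x), grows clockwise seen from above, 1.571 = slot aligned with the two red marks (along the panel's y); it can be turned past, up to a stop at 1.92. Friction about 0.05 N m, stays where it is left. Starts at 0.1 to 0.65.
- fastener_slot (a point): Top centre of the fastener's orange grip bar, on the turning axis, 140 mm from the foot plate along +y, 116 mm above the bench at rest. Bar 36 mm long (this point's x, along the black slot line on its top), 10 mm wide, 18 mm high, on a dark round head 34 mm wide, 5 mm high. The two red marks lie on the panel either side of the head, 28 mm from the axis along the panel's y.
- worn_foot: Bystander: worn white foot, disc 44 mm diameter, 9 mm high, loose, flat on the bench among the parts to fit. Origin: underside centre.
- screwdriver: Bystander: screwdriver with orange handle, lying on the bench, about 180 mm long.
- cutters: Bystander: side cutters with blue handles lying flat, 140 mm long.
- drive: Bystander: flat dark drive, 100 x 70 x 9 mm, lying on the far half of the upturned computer.
- parts_tin: Bystander: open metal tin of small screws, 110 x 80 x 25 mm.
- spool: Bystander: metal spool standing upright, 60 mm diameter, 50 mm high.
- multimeter: Bystander: yellow and black multimeter lying flat, 180 x 90 x 40 mm.
Things that resemble listed ones, but are neither listed nor needed, are in the scene too. What is shaped like the foot but purple is not meant.

How it is judged:
By the outcome, as a careful person would: the job done as asked, in the order asked, and still so for the second after the job is handed in, while the arm keeps its last pose, push and grip.
It also fails if it takes over 64 s, if anything falls off the work surface, if the arm or the gripper's body presses on something with over 40 N, if the wrist force passes 120 N, or if a joint passes its speed limit or range.

### The arm

A 6-joint arm with a two-finger parallel gripper is mounted at the origin on the work surface. World frame = base frame: x ahead of the robot, y to its left, z up, the work surface at z = 0. Lengths are in m, angles in rad, forces in N, time in s.
With the tool pointing down it reaches from about 0.35 to 0.875 m from the base axis. Payload 4.2 kg.
Tool frame: the origin (TCP) lies midway between the tips of the shut fingers; the grasp point (between the pads) lies 19 mm behind it; z points along the fingers, y is the line along which they close (so a half turn about z gives the same grasp; the last joint's range is limited). The gripper opens to 85 mm and grips with 20 to 120 N. Pads are 22 mm wide; open, the fingers measure 114 mm over their backs; the gripper's body (76 mm by 85 mm) begins 54 mm behind the grasp point. The pads swing forward as they close: fully open they stand 13 mm farther back than shut.
Start: joints at [-0.854, 0.385, 0.008, 0, -1.194, -0.259], TCP at [0.276, -0.561, 0.231] pointing down, gripper open.
Joint ranges: [-3.14, 3.14], [-1.21, 2.06], [-1.07, 1.41], [-3.16, 2.05], [-2.99, -0.16], [-3.1, 3.1]. Speed limits (rad/s): [2.79, 2.79, 3.14, 3.14, 3.14, 3.14].

### API

Orientations are given as a rotation vector (axis times angle).
In Python, from workcell import bot gives the robot as it stands. The module is installed in compiled form; this text tells all that it offers.
- The arm moves only by the tool apply_moves, never from a script. Its argument "rows" is a list of rows, each a list of 3 entries, a list of its own where there are three numbers: the turn, a rotation vector about the world's x, y, z in rad, then the shift along the world's x, y, z in m, then the closure, from 0 (fully open) to 1 (shut). A call has 1 to 5 rows; each row is the pose to reach, as a shift and turn from the pose commanded when the call began; what a row does not reach only later rows make up. A row lasts 1/8 s, in which the tool goes at most 62.5 mm and 10.7 degrees, less where a joint would pass 70% of its speed; a pose out of reach is approached as far as the arm can. A call with a gripper value outside its range is refused whole. The fingers move at their own pace and stop on an object; the grip force is fixed at half the most. Time passes only in rows, so rows that repeat a pose let the fingers close. It gives the time, the measured TCP pose, the force, the opening and the grip force at its end, in the units of the state.
- bot.state(): the state, without advancing time (a new reading comes with each control period).
- bot.read_camera(name): name is "side" or "top" or "wrist"; returns the picture (384x512x3 uint8, blue, green, red); there is no depth.
- bot.calibration(name): a dict with "fov_y" (degrees; the focal length in pixels is half the picture's height over the tangent of half this angle, whatever the lens; pixels are square), "cx", "cy" (the principal point, pixels), "R" (3x3) and "t" (3): a world point X has camera coordinates R X + t. Camera axes: x right, y down, z forward; pixel columns grow to the right and rows downward; lengths in m; the calibration is good to about 2 mm. A picture is of the moment at which its call begins: read the wrist's pose just before it. calibration takes no time and is no camera call; for the wrist camera it gives the pose at the moment of the call.
- bot.hand_in(): hands the job in; it is judged then, once.
Trained networks look in the newest picture that a camera, given by its name, has taken for a name from the list of things; names that differ only in an ending like _2 or _b are one class to them, and where a whole thing is asked for, a point or a joint stands for the part that bears it (a point fixed in the world has none). Each returns a list of dicts, best first, with "confidence" (0 to 1); they miss things now and then, are a little off and sometimes report something else, mostly with a low value. They report only what shows in the picture. A call takes as long as a camera call. They do not tell look-alikes from the thing itself.
- bot.boxes_of(camera, thing): "centre" ([column, row] in pixels, amid what is visible of it).
- bot.regions_of(camera, thing): "pixels" (384x512 bool, what is visible of it) and "centre" ([column, row] in pixels, amid what is visible of it).
- bot.mark_of(camera, thing): "centre" ([column, row] in pixels: a listed point, or the origin of a listed thing).
The state is a dict: "clock": time; "joints": joint angles; "joint_vel": joint speeds; "effort": joint torques, N m; "tcp_pos": TCP position; "tcp_rot": TCP orientation; "ft_force": force on the tool from outside, world axes, zero at the start; "ft_torque": the same for the moment, N m; "width": opening from 0.0 (shut) to 1.0 (fully open); "finger_force": force on a finger pad.
Only numpy, scipy, OpenCV 4.12 (cv2) and the standard library are available. Lean on these libraries where they do the work, as an engineer would, in place of code of your own. Each camera call takes 0.05 s, during which the arm holds its last target. There are 200 camera calls.

## Working session

There is one attempt and no reset: what is moved stays moved. The work goes in short steps, Python scripts to look and compute and a tool call to move; the robot and the scene stay as the last step left them, time stands still between calls to the robot, and variables do not carry over. Pictures are saved under pics/ and viewed, at most 12 in all, crops included, and the job is handed in when it is done.

Besides the shell and the picture viewer there is one more tool, called after "Emit:" as a command line: name --argument value ..., lists and objects as JSON in quotes. apply_moves: Moves the arm, as the interface text tells. Its arguments: {"type":"object","properties":{"rows":{"type":"array","items":{"type":"array"}}},"required":["rows"]}

```bash
mkdir -p pics
cat > h.py <<'E'
import numpy as np, cv2
from workcell import bot
def ray(cam,px,z,cal=None):
    c=cal or bot.calibration(cam); f=192/np.tan(np.radians(c["fov_y"])/2)
    R=np.array(c["R"]);t=np.array(c["t"]); o=-R.T@t
    d=R.T@np.array([(px[0]-c["cx"])/f,(px[1]-c["cy"])/f,1]); return o+d*(z-o[2])/d[2]
def proj(cam,X,cal=None):
    c=cal or bot.calibration(cam); f=192/np.tan(np.radians(c["fov_y"])/2)
    p=np.array(c["R"])@X+np.array(c["t"]); return f*p[:2]/p[2]+[c["cx"],c["cy"]]
E
python3 - <<'E'
from h import *
np.set_printoptions(precision=4,suppress=True)
for c in ["top","side"]:
    im=bot.read_camera(c); cv2.imwrite(f"pics/{c}0.png",cv2.resize(im,(800,600)))
    k=bot.calibration(c); print(c,k["fov_y"],-np.array(k["R"]).T@k["t"])
Z=dict(spacer=0,foot=0,worn_foot=0,foot_plate=.096,fastener_slot=.116,case=0)
for n,z in Z.items():
    for d in bot.mark_of("top",n)[:4]: print(n,round(d["confidence"],2),np.round(d["centre"]),ray("top",d["centre"],z))
print(bot.state())
E
```

```text
top 52.25065679845517 [ 0.2828 -0.0047  1.1834]
side 54.168520831307276 [-0.0871 -0.7537  0.696 ]
spacer 0.53 [368. 180.] [ 0.5187 -0.3298  0.    ]
foot 0.64 [368. 185.] [ 0.5053 -0.3318  0.    ]
foot 0.61 [365. 219.] [ 0.4018 -0.314   0.    ]
foot 0.49 [358. 151.] [ 0.611 -0.309  0.   ]
foot 0.47 [332. 207.] [ 0.44   -0.2187  0.    ]
worn_foot 0.6 [327. 163.] [ 0.578  -0.2099  0.    ]
worn_foot 0.35 [338. 125.] [ 0.6976 -0.2515  0.    ]
foot_plate 0.83 [267. 188.] [ 0.4869 -0.0208  0.096 ]
foot_plate 0.69 [407. 213.] [ 0.4058 -0.4042  0.096 ]
fastener_slot 0.52 [218. 187.] [0.4889 0.1141 0.116 ]
case 0.9 [231. 163.] [0.5854 0.0873 0.    ]
{'clock': 0.4, 'joints': array([-0.8544,  0.3848,  0.0077, -0.0001, -1.194 , -0.2586]), 'joint_vel': array([ 0.0008, -0.0021,  0.0001,  0.0008, -0.0012,  0.0007]), 'effort': array([  0.0001, -39.1588,  18.8328,   4.1846,  -0.0015,   0.    ]), 'tcp_pos': array([ 0.2762, -0.5605,  0.2312]), 'tcp_rot': array([ 0.7128, -3.0596, -0.0004]), 'ft_force': array([-0.7417,  0.15  , -0.3159]), 'ft_torque': array([0.0029, 0.0253, 0.0254]), 'finger_force': 0.0, 'width': 0.99910873387185}
```

View pics/top0.png

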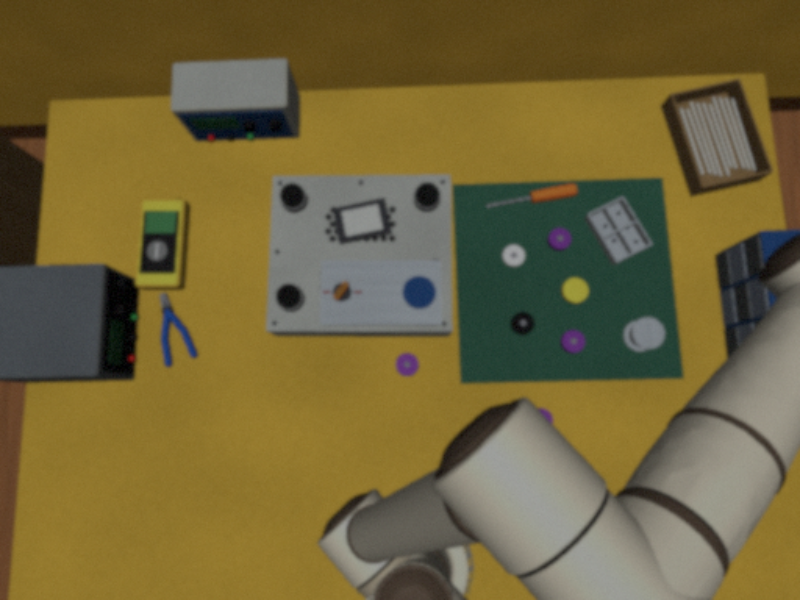

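View pics/side0.png

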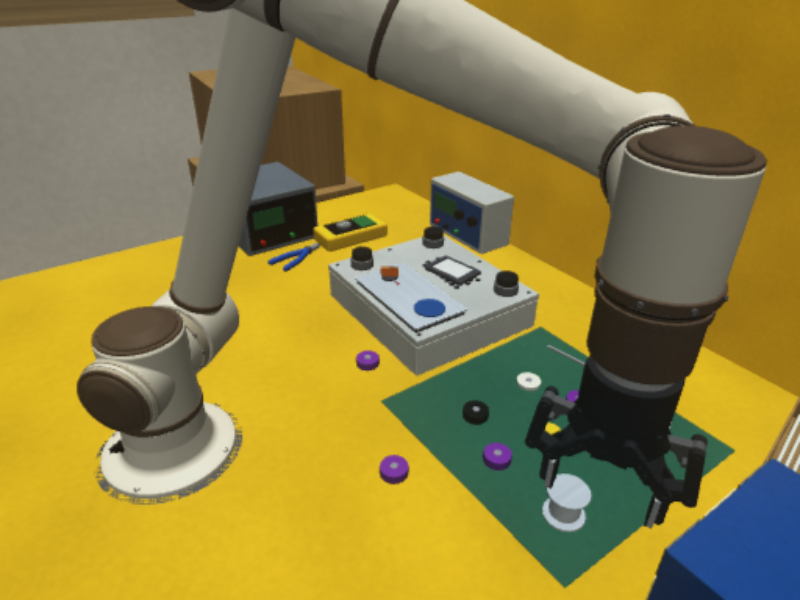

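The top picture shows the yellow spacer near (368,185) and the black foot near (334,207). The look-alikes are purple discs near (358,152), (367,218) and (260,233), and the white worn foot near (328,163). The blue plate is at (268,187) and the orange fastener at (218,186). I'll move above the spacer and foot and look from there.

Emit:
apply_moves --rows '[[[0,0,0],[0.04,0.05,0.02],0],[[0,0,0],[0.08,0.1,0.04],0],[[0,0,0],[0.12,0.15,0.04],0],[[0,0,0],[0.16,0.2,0.04],0],[[0,0,0],[0.2,0.25,0.04],0]]'

```text
clock: 1.02
tcp_pos: [0.4689, -0.3194, 0.2717]
tcp_rot: [-0.713, 3.059, -0.001]
ft_force: [-0.2, -1.2, -0.3]
width: 1.0
finger_force: 0.0
```

Run:
```python
from h import *
np.set_printoptions(precision=4,suppress=True)
c="wrist"; k=bot.calibration(c)
im=bot.read_camera(c); cv2.imwrite("pics/w1.png",cv2.resize(im,(800,600)))
print(bot.state()["tcp_pos"],-np.array(k["R"]).T@k["t"],np.array(k["R"])[2])
for n,z in dict(spacer=0,foot=0).items():
    for d in bot.mark_of(c,n)[:5]: print(n,round(d["confidence"],2),np.round(d["centre"]),ray(c,d["centre"],z))
print([ (n,proj(c,np.array(p))) for n,p in dict(sp=(.506,-.331,0),ft=(.44,-.219,0)).items()])
```

```text
[ 0.4729 -0.3149  0.2715] [ 0.3985 -0.3543  0.414 ] [ 0.2747  0.1342 -0.9521]
spacer 0.93 [240. 174.] [ 0.506  -0.3231  0.    ]
foot 0.89 [222. 250.] [ 0.6091 -0.3002  0.    ]
foot 0.8 [286. 102.] [ 0.4015 -0.3139  0.    ]
foot 0.76 [335. 168.] [ 0.4437 -0.2225  0.    ]
foot 0.76 [400.   8.] [ 0.2586 -0.2488  0.    ]
[('sp', array([234.5657, 173.3593])), ('ft', array([338.6977, 166.1303]))]
```

View pics/w1.png

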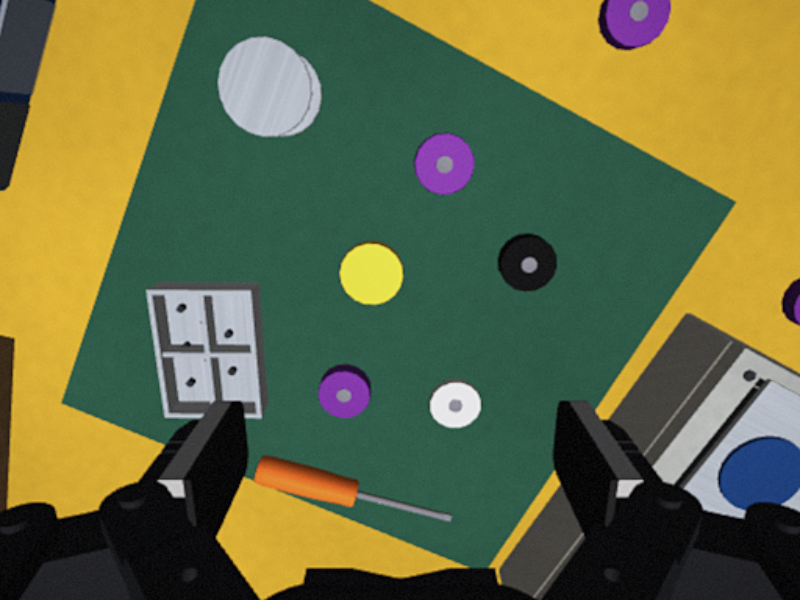

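The wrist view (800x600) shows one yellow disc at (371,273) and one black foot at (527,262). The discs at (444,163), (344,392) and (634,15) are purple, so they are look-alikes, and the white one at (455,405) is the worn foot. The only black one is the foot meant. Next I'll measure the top faces by colour and save a crop.

```bash
cat >> h.py <<'E'
def blob(cam,fn,near,z,r=45):
    "centroid & min circle of the colour blob nearest a pixel, at height z"
    cal=bot.calibration(cam); im=bot.read_camera(cam); hsv=cv2.cvtColor(im,cv2.COLOR_BGR2HSV).astype(int)
    m=fn(hsv[...,0],hsv[...,1],hsv[...,2]).astype(np.uint8)
    m=cv2.morphologyEx(m,cv2.MORPH_CLOSE,np.ones((5,5)));n,l,s,c=cv2.connectedComponentsWithStats(m)
    i=1+np.argmin(np.hypot(*(c[1:]-near).T)+1e3*(s[1:,4]<30))
    return c[i],s[i,4],ray(cam,c[i],z,cal),im
E
python3 - <<'E'
from h import *
np.set_printoptions(precision=4,suppress=True)
p,a,X,im=blob("wrist",lambda h,s,v:(h>20)&(h<36)&(s>120)&(v>90),(238,175),.012); print(p,a,X)
p,a,X,im=blob("wrist",lambda h,s,v:(v<60),(337,168),.008); print(p,a,X)
cv2.imwrite("pics/crop1.png",cv2.resize(im[130:220,190:390],(800,360)))
E
```

```text
[236.767  174.2523] 1292 [ 0.5027 -0.3288  0.012 ]
[336.9171 168.0977] 1013 [ 0.4414 -0.2235  0.008 ]
```

View pics/crop1.png

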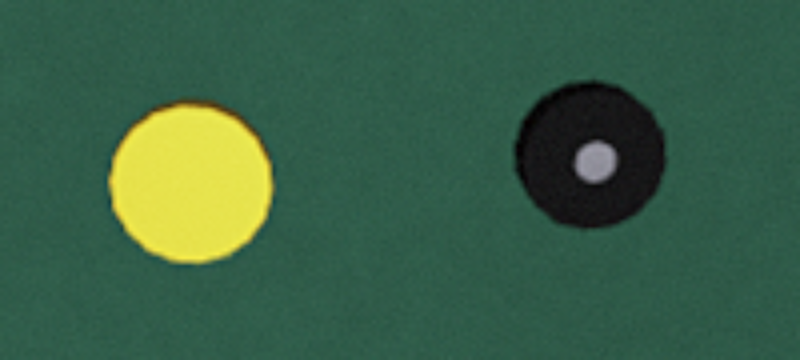

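The crop confirms the plain yellow disc on the left and the black foot with its steel dot on the right. I'll take the spacer first.

Emit:
apply_moves --rows '[[[0,0,0],[0.027,-0.018,-0.05],0],[[0,0,0],[0.027,-0.018,-0.11],0],[[0,0,0],[0.027,-0.018,-0.17],0],[[0,0,0],[0.027,-0.018,-0.225],0],[[0,0,0],[0.027,-0.018,-0.268],0]]'

```text
clock: 1.9
tcp_pos: [0.493, -0.3403, 0.001]
tcp_rot: [0.708, -3.059, -0.002]
ft_force: [0.7, -0.6, -0.5]
width: 1.002
finger_force: 0.0
```

Emit:
apply_moves --rows '[[[0,0,0],[0,0,0],0],[[0,0,0],[0,0,0],0.5],[[0,0,0],[0,0,0],0.5],[[0,0,0],[0,0,0],0.5],[[0,0,0],[0,0,0],0.5]]'

```text
clock: 2.52
tcp_pos: [0.496, -0.34, 0.0068]
tcp_rot: [-0.713, 3.056, -0.005]
ft_force: [-1.6, -0.4, 7.3]
width: 0.511
finger_force: 48.1
```

Emit:
apply_moves --rows '[[[0,0,0],[0,0,0],0.6],[[0,0,0],[0,0,0.03],0.6],[[0,0,0],[0,0,0.08],0.6],[[0,0,0],[0,0,0.14],0.6],[[0,0,0],[0,0,0.2],0.6]]'

```text
clock: 3.15
tcp_pos: [0.4948, -0.339, 0.2071]
tcp_rot: [-0.713, 3.057, -0.003]
ft_force: [1.5, -1.2, -0.5]
width: 0.494
finger_force: 60.4
```

Run:
```python
from h import *
np.set_printoptions(precision=4,suppress=True)
c="wrist"
for i in range(3):
    im=bot.read_camera(c);s=bot.state();print(s["clock"],s["tcp_pos"],s["tcp_rot"],s["width"],s["finger_force"],s["ft_force"])
cv2.imwrite("pics/w2.png",cv2.resize(im,(800,600)))
```

```text
3.2 [ 0.4987 -0.3417  0.2172] [-0.7129  3.0446 -0.0225] 0.49704334045384113 60.4904043674469 [ 2.086  -0.6921  6.637 ]
3.25 [ 0.4988 -0.3413  0.2139] [-0.7117  3.0444 -0.02  ] 0.5021171224513813 60.47403573989868 [ 0.7078 -0.3033  0.5324]
3.3 [ 0.497  -0.34    0.2097] [-0.7111  3.0495 -0.0113] 0.4944849846426251 60.45912981033325 [-0.2017  0.3122 -1.296 ]
```

View pics/w2.png

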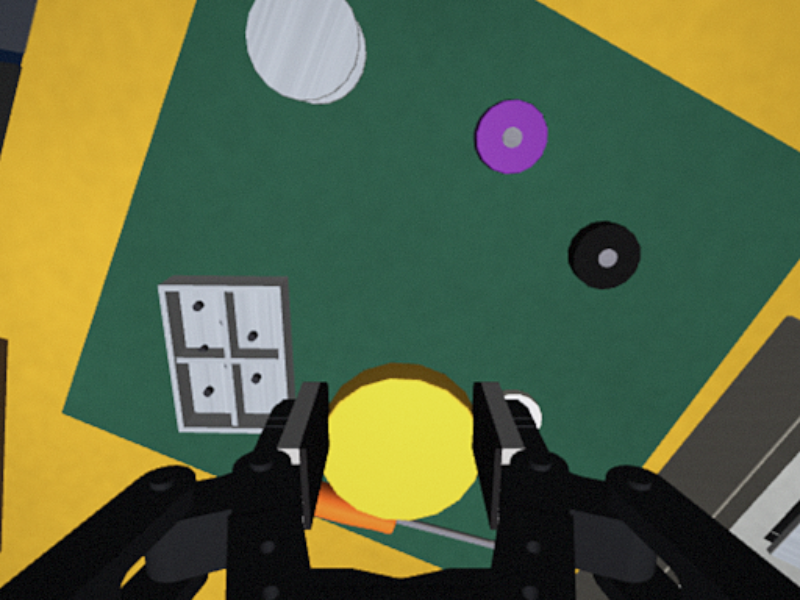

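The spacer is held level between the pads at (403,443). I'll measure its offset from the TCP and the plate's position.

Run:
```python
from h import *
np.set_printoptions(precision=4,suppress=True)
s=bot.state();T=s["tcp_pos"]
p,a,X,im=blob("wrist",lambda h,s,v:(h>24)&(h<36)&(s>120)&(v>140),(258,284),T[2]+.007); print(p,a,X,X-T, proj("wrist",T+[0,0,.007]))
s=bot.state();print(s["tcp_pos"],s["tcp_rot"],s["width"])
f=lambda h,s,v:(h>100)&(h<125)&(s>120)&(v>50)
p,a,X,im=blob("top",f,(268,188),.096);print(p,a,X)
p,a,X,im=blob("side",f,(275,197),.096);print(p,a,X)
g=lambda h,s,v:(h>4)&(h<16)&(s>140)&(v>90)
for c,px in (("top",(218,187)),("side",(249,174))):
    p,a,X,im=blob(c,g,px,.116);print(c,p,a,X)
for c,zz in (("top",.096),("side",.096)):
    for d in bot.mark_of(c,"foot_plate")[:2]: print(c,d["confidence"],ray(c,d["centre"],.096))
    for d in bot.mark_of(c,"fastener_slot")[:2]: print(c,d["confidence"],ray(c,d["centre"],.116))
```

```text
[256.0966 287.3601] 7132 [ 0.5059 -0.336   0.2167] [0.0089 0.004  0.007 ] [253.684  274.1965]
[ 0.4955 -0.3391  0.2065] [-0.7115  3.0543 -0.0047] 0.4979985442614272
[267.8832 186.5474] 274 [ 0.4899 -0.0239  0.096 ]
[274.483  196.7898] 176 [ 0.4906 -0.029   0.096 ]
top [21.8142 93.5575] 113 [0.7875 0.6976 0.116 ]
side [248.8871 173.5806] 62 [0.4866 0.0989 0.116 ]
top 0.7 [ 0.4893 -0.018   0.096 ]
top 0.63 [0.4917 0.1127 0.116 ]
side 0.84 [ 0.499  -0.0336  0.096 ]
side 0.72 [ 0.4704 -0.3015  0.116 ]
side 0.66 [ 0.5553 -0.3448  0.116 ]
```

Emit:
apply_moves --rows '[[[0,0,0],[0.01,0.03,0.02],0.6],[[0,0,0],[0.02,0.08,0.02],0.6],[[0,0,0],[0.03,0.13,0.02],0.6],[[0,0,0],[0.04,0.18,0.02],0.6],[[0,0,0],[0.04,0.22,0.02],0.6]]'

```text
clock: 4.38
tcp_pos: [0.5353, -0.1172, 0.2229]
tcp_rot: [0.714, -3.059, -0.0]
ft_force: [-0.2, -0.3, -0.4]
width: 0.496
finger_force: 60.5
```

Emit:
apply_moves --rows '[[[0,0,0],[0.02,0.05,0],0.6],[[0,0,0],[0.03,0.1,0],0.6],[[0,0,0],[0.04,0.135,0],0.6],[[0,0,0],[0.04,0.135,0],0.6],[[0,0,0],[0.04,0.135,0],0.6]]'

```text
clock: 5.0
tcp_pos: [0.5746, 0.0157, 0.2229]
tcp_rot: [0.713, -3.059, 0.0]
ft_force: [-0.7, -0.5, -1.2]
width: 0.496
finger_force: 60.5
```

```bash
cat > m.py <<'E'
from h import *
np.set_printoptions(precision=4,suppress=True)
blue=lambda h,s,v:(h>100)&(h<125)&(s>120)&(v>50)
yel=lambda h,s,v:(h>24)&(h<36)&(s>120)&(v>140)
black=lambda h,s,v:(v<60)
E
python3 - <<'E'
from m import *
s=bot.state();T=s["tcp_pos"];print(T,s["tcp_rot"])
p,a,X,im=blob("wrist",blue,proj("wrist",np.array([.49,-.026,.096])),.096);print("plate",p,a,X)
p,a,X,im=blob("wrist",yel,(258,284),bot.state()["tcp_pos"][2]+.007);print("disc",p,a,X)
for d in bot.mark_of("wrist","fastener_slot")[:2]: print(d["confidence"],d["centre"],ray("wrist",d["centre"],.116))
for d in bot.mark_of("wrist","foot_plate")[:2]: print(d["confidence"],d["centre"],ray("wrist",d["centre"],.096))
print(bot.state()["tcp_pos"])
cv2.imwrite("pics/w3.png",cv2.resize(im,(800,600)))
E
```

```text
[0.5746 0.0157 0.2229] [ 0.7128 -3.0585  0.0002]
plate [256.2794  63.37  ] 5375 [ 0.4905 -0.0257  0.096 ]
disc [256.004  287.3614] 7019 [0.5836 0.0192 0.23  ]
0.59 [252.4, 64.2] [ 0.4924 -0.0287  0.096 ]
[0.5747 0.015  0.2233]
```

View pics/w3.png

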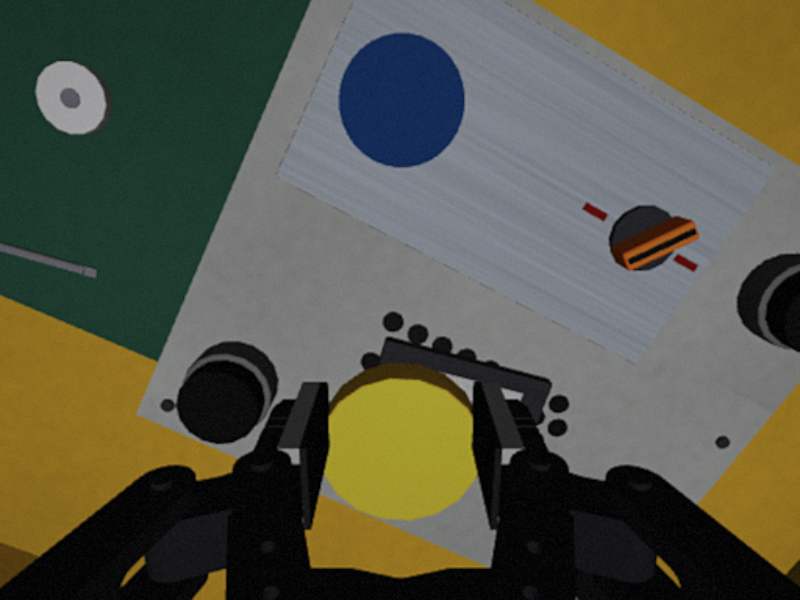

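The wrist view shows the plate at (402,100), the fastener bar at about (663,247) and red marks at (595,211) and (686,263). The spacer is held at (403,443). I'll lower it onto the plate.

Emit:
apply_moves --rows '[[[0,0,0],[-0.04,-0.02,0],0.6],[[0,0,0],[-0.08,-0.04,-0.01],0.6],[[0,0,0],[-0.093,-0.045,-0.04],0.6],[[0,0,0],[-0.093,-0.045,-0.08],0.6],[[0,0,0],[-0.093,-0.045,-0.1],0.6]]'

```text
clock: 5.82
tcp_pos: [0.4805, -0.0301, 0.1219]
tcp_rot: [0.71, -3.058, -0.0]
ft_force: [-0.7, -0.3, -0.0]
width: 0.492
finger_force: 60.6
```

Emit:
apply_moves --rows '[[[0,0,0],[0,0,-0.01],0.6],[[0,0,0],[0,0,-0.015],0.6],[[0,0,0],[0,0,-0.0195],0.6],[[0,0,0],[0,0,-0.0195],0.6],[[0,0,0],[0,0,-0.0195],0.6]]'

```text
clock: 6.45
tcp_pos: [0.4823, -0.029, 0.1043]
tcp_rot: [-0.713, 3.059, -0.0]
ft_force: [-0.5, 0.6, 0.6]
width: 0.499
finger_force: 60.6
```

Emit:
apply_moves --rows '[[[0,0,0],[0,0,-0.001],0.6],[[0,0,0],[0,0,-0.002],0.6],[[0,0,0],[0,0,-0.002],0.6]]'

```text
clock: 6.82
tcp_pos: [0.4822, -0.029, 0.1027]
tcp_rot: [-0.714, 3.059, -0.001]
ft_force: [-2.7, 0.6, 5.9]
width: 0.495
finger_force: 62.9
```

Contact shows at 5.9 N. I'll release, back off toward +x+y and up, and check.

Emit:
apply_moves --rows '[[[0,0,0],[0,0,0],0.3],[[0,0,0],[0,0,0],0],[[0,0,0],[0,0,0],0],[[0,0,0],[0,0,0.03],0],[[0,0,0],[0,0,0.07],0]]'

```text
clock: 7.45
tcp_pos: [0.4811, -0.0293, 0.1716]
tcp_rot: [0.712, -3.056, 0.0]
ft_force: [1.5, -0.8, -0.8]
width: 0.997
finger_force: 0.0
```

Emit:
apply_moves --rows '[[[0,0,0],[0.02,0.01,0.03],0],[[0,0,0],[0.05,0.025,0.05],0],[[0,0,0],[0.08,0.04,0.05],0],[[0,0,0],[0.08,0.04,0.05],0],[[0,0,0],[0.08,0.04,0.05],0]]'

```text
clock: 8.07
tcp_pos: [0.5612, 0.0108, 0.2211]
tcp_rot: [0.712, -3.058, -0.0]
ft_force: [-0.2, -0.5, 0.0]
width: 0.997
finger_force: 0.0
```

Run:
```python
from m import *
s=bot.state();print(s["tcp_pos"])
pl=np.array([.4905,-.0257,.096]);px=proj("wrist",pl)
p,a,X,im=blob("wrist",yel,px,.108);print("disc",p,a,X,X[:2]-pl[:2])
cal=bot.calibration("wrist")
hsv=cv2.cvtColor(im,cv2.COLOR_BGR2HSV).astype(int);h,sa,v=hsv[...,0],hsv[...,1],hsv[...,2]
m=((h>100)&(h<125)&(sa>120)&(v>50)).astype(np.uint8)
# plate: ellipse of the blob's hull
n,l,st,ce=cv2.connectedComponentsWithStats(m);i=1+np.argmax(st[1:,4]*(np.hypot(*(ce[1:]-px).T)<60))
hull=cv2.convexHull(np.argwhere(l==i)[:,::-1].astype(np.float32))
e=cv2.fitEllipse(hull);print("plate",e,ray("wrist",e[0],.096,cal))
cv2.imwrite("pics/w4.png",cv2.resize(im,(800,600)))
# fastener: orange bar & red marks
m=((h>4)&(h<18)&(sa>130)&(v>110)).astype(np.uint8);n,l,st,ce=cv2.connectedComponentsWithStats(m)
for j in range(1,n):
    if st[j,4]>40: print("or",ce[j],st[j,4],ray("wrist",ce[j],.116,cal))
m=(((h<4)|(h>172))&(sa>130)&(v>60)).astype(np.uint8);n,l,st,ce=cv2.connectedComponentsWithStats(m)
for j in range(1,n):
    if st[j,4]>15: print("red",ce[j],st[j,4],ray("wrist",ce[j],.093,cal))
```

```text
[0.5612 0.0108 0.2211]
disc [254.9005  88.1558] 3690 [ 0.4931 -0.0239  0.108 ] [0.0026 0.0018]
plate ((254.14268493652344, 83.74693298339844), (78.8306884765625, 82.91626739501953), 178.70643615722656) [ 0.4905 -0.0259  0.096 ]
or [417.9493 175.7493] 355 [0.4954 0.1135 0.116 ]
red [377.087  153.3623] 69 [0.4948 0.0862 0.093 ]
red [434.4032 185.1129] 62 [0.4965 0.1431 0.093 ]
```

View pics/w4.png

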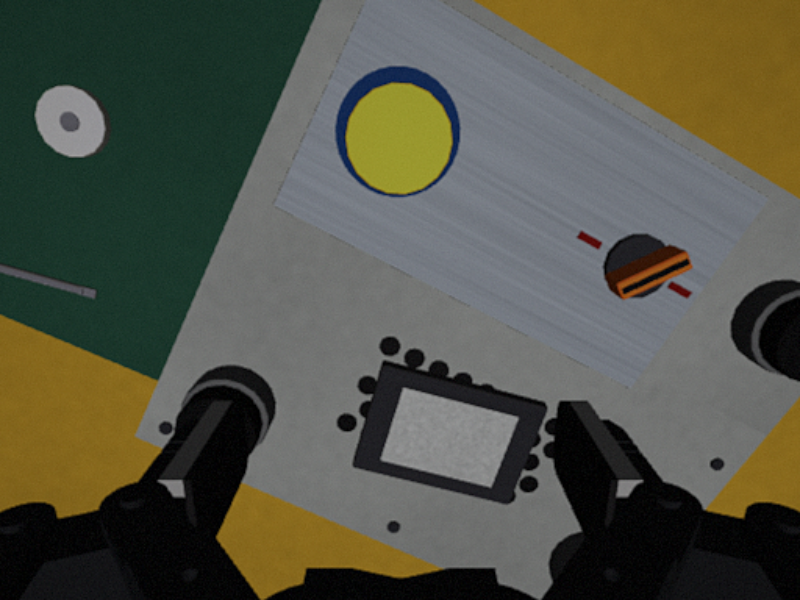

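The spacer sits flat at (399,138), about 3 mm off toward +x+y on the plate at (398,131). I'll regrasp it centred and shift it.

Emit:
apply_moves --rows '[[[0,0,0],[-0.04,-0.02,-0.01],0],[[0,0,0],[-0.068,-0.035,-0.04],0],[[0,0,0],[-0.068,-0.035,-0.08],0],[[0,0,0],[-0.068,-0.035,-0.11],0],[[0,0,0],[-0.068,-0.035,-0.116],0]]'

```text
clock: 8.75
tcp_pos: [0.4919, -0.0248, 0.1044]
tcp_rot: [0.711, -3.056, 0.0]
ft_force: [-0.5, -0.4, -0.0]
width: 1.002
finger_force: 0.0
```

Emit:
apply_moves --rows '[[[0,0,0],[0,0,0],0.5],[[0,0,0],[0,0,0],0.5],[[0,0,0],[0,0,0],0.5],[[0,0,0],[0,0,0.003],0.5],[[0,0,0],[0,0,0.004],0.5]]'

```text
clock: 9.38
tcp_pos: [0.4942, -0.024, 0.1104]
tcp_rot: [-0.713, 3.059, -0.0]
ft_force: [-0.0, -0.8, -0.2]
width: 0.503
finger_force: 0.0
```

Emit:
apply_moves --rows '[[[0,0,0],[-0.0026,-0.0018,0],0.5],[[0,0,0],[-0.0026,-0.0018,0],0.5],[[0,0,0],[-0.0026,-0.0018,-0.003],0.5],[[0,0,0],[-0.0026,-0.0018,-0.0045],0.5],[[0,0,0],[-0.0026,-0.0018,-0.0045],0.5]]'

```text
clock: 10.0
tcp_pos: [0.4913, -0.0259, 0.1058]
tcp_rot: [0.713, -3.059, 0.0]
ft_force: [-2.2, 1.0, 5.2]
width: 0.501
finger_force: 3.0
```

Emit:
apply_moves --rows '[[[0,0,0],[0,0,0],0.2],[[0,0,0],[0,0,0],0],[[0,0,0],[0,0,0],0],[[0,0,0],[0,0,0.03],0],[[0,0,0],[0,0,0.07],0]]'

```text
clock: 10.62
tcp_pos: [0.4905, -0.026, 0.175]
tcp_rot: [0.712, -3.056, -0.0]
ft_force: [1.0, 0.5, 0.9]
width: 0.999
finger_force: 0.0
```

Emit:
apply_moves --rows '[[[0,0,0],[0.02,0.01,0.03],0],[[0,0,0],[0.05,0.025,0.05],0],[[0,0,0],[0.08,0.04,0.05],0],[[0,0,0],[0.08,0.04,0.05],0],[[0,0,0],[0.08,0.04,0.05],0]]'

```text
clock: 11.25
tcp_pos: [0.5706, 0.014, 0.2245]
tcp_rot: [0.712, -3.058, -0.0]
ft_force: [0.4, -0.4, -0.3]
width: 1.001
finger_force: 0.0
```

```bash
cat >> m.py <<'E'
def hullc(im,fn,px,rad=60):
    hsv=cv2.cvtColor(im,cv2.COLOR_BGR2HSV).astype(int); m=fn(*np.moveaxis(hsv,2,0)).astype(np.uint8)
    n,l,st,ce=cv2.connectedComponentsWithStats(m); l2=np.isin(l,[i for i in range(1,n) if np.hypot(*(ce[i]-px))<rad and st[i,4]>20])
    return cv2.fitEllipse(cv2.convexHull(np.argwhere(l2)[:,::-1].astype(np.float32)))
E
python3 - <<'E'
from m import *
s=bot.state();print(s["tcp_pos"])
pl=np.array([.4905,-.0257,.096]);cal=bot.calibration("wrist");px=proj("wrist",pl)
im=bot.read_camera("wrist")
e=hullc(im,blue,px);d=hullc(im,yel,px)
P=ray("wrist",e[0],.096,cal);D=ray("wrist",d[0],.108,cal);print(e,P);print(d,D,D-P)
cv2.imwrite("pics/w5.png",im)
E
```

```text
[0.5706 0.014  0.2245]
((255.8829803466797, 69.99793243408203), (78.78591918945312, 83.8122329711914), 1.1791658401489258) [ 0.4906 -0.0257  0.096 ]
((256.6720886230469, 73.7742691040039), (66.87748718261719, 70.90644836425781), 0.5217986106872559) [ 0.4931 -0.0239  0.108 ] [0.0025 0.0018 0.012 ]
```

The spacer did not move because closure 0.5 barely touches it. I'll repeat with a firm closure.

Emit:
apply_moves --rows '[[[0,0,0],[-0.04,-0.02,-0.01],0],[[0,0,0],[-0.0775,-0.038,-0.04],0],[[0,0,0],[-0.0775,-0.038,-0.08],0],[[0,0,0],[-0.0775,-0.038,-0.11],0],[[0,0,0],[-0.0775,-0.038,-0.12],0]]'

```text
clock: 11.92
tcp_pos: [0.4921, -0.0245, 0.1041]
tcp_rot: [0.711, -3.057, 0.0]
ft_force: [-0.3, 0.7, -0.3]
width: 0.999
finger_force: 0.0
```

Emit:
apply_moves --rows '[[[0,0,0],[0,0,0],0.65],[[0,0,0],[0,0,0],0.65],[[0,0,0],[0,0,0],0.65],[[0,0,0],[0,0,0.003],0.65],[[0,0,0],[0,0,0.004],0.65]]'

```text
clock: 12.55
tcp_pos: [0.4939, -0.0238, 0.1097]
tcp_rot: [-0.713, 3.059, 0.0]
ft_force: [-0.2, 0.0, -0.1]
width: 0.353
finger_force: 0.0
```

Emit:
apply_moves --rows '[[[0,0,0],[-0.0026,-0.0018,0],0.65],[[0,0,0],[-0.0026,-0.0018,0],0.65],[[0,0,0],[-0.0026,-0.0018,-0.003],0.65],[[0,0,0],[-0.0026,-0.0018,-0.0043],0.65],[[0,0,0],[-0.0026,-0.0018,-0.0043],0.65]]'

```text
clock: 13.18
tcp_pos: [0.4913, -0.0258, 0.1057]
tcp_rot: [0.713, -3.059, 0.001]
ft_force: [-2.6, 0.2, 6.1]
width: 0.349
finger_force: 3.4
```

Emit:
apply_moves --rows '[[[0,0,0],[0,0,0],0.2],[[0,0,0],[0,0,0],0],[[0,0,0],[0,0,0],0],[[0,0,0],[0,0,0.03],0],[[0,0,0],[0,0,0.07],0]]'

```text
clock: 13.8
tcp_pos: [0.4902, -0.0258, 0.1745]
tcp_rot: [0.712, -3.056, -0.0]
ft_force: [0.9, -0.3, -0.3]
width: 0.996
finger_force: 0.0
```

Emit:
apply_moves --rows '[[[0,0,0],[0.02,0.01,0.03],0],[[0,0,0],[0.05,0.025,0.05],0],[[0,0,0],[0.08,0.04,0.05],0],[[0,0,0],[0.08,0.04,0.05],0],[[0,0,0],[0.08,0.04,0.05],0]]'

```text
clock: 14.42
tcp_pos: [0.5704, 0.0142, 0.2241]
tcp_rot: [0.712, -3.058, -0.0]
ft_force: [-0.4, 1.1, 0.7]
width: 1.005
finger_force: 0.0
```

Run:
```python
from m import *
s=bot.state();print(s["tcp_pos"])
pl=np.array([.4905,-.0257,.096]);cal=bot.calibration("wrist");px=proj("wrist",pl)
im=bot.read_camera("wrist")
e=hullc(im,blue,px);d=hullc(im,yel,px)
P=ray("wrist",e[0],.096,cal);D=ray("wrist",d[0],.108,cal);print(e,P);print(d,D,D-P)
cv2.imwrite("pics/w6.png",im)
```

```text
[0.5704 0.0142 0.2241]
((255.50875854492188, 70.12308502197266), (78.99298858642578, 83.98162078857422), 179.55430603027344) [ 0.4906 -0.0257  0.096 ]
((256.2763366699219, 73.8768081665039), (66.86518859863281, 71.1766128540039), 179.17926025390625) [ 0.4931 -0.0239  0.108 ] [0.0025 0.0018 0.012 ]
```

The fingertips passed over the top of the spacer, so I'll go about 7 mm lower.

Emit:
apply_moves --rows '[[[0,0,0],[-0.04,-0.02,-0.01],0],[[0,0,0],[-0.0773,-0.038,-0.04],0],[[0,0,0],[-0.0773,-0.038,-0.08],0],[[0,0,0],[-0.0773,-0.038,-0.11],0],[[0,0,0],[-0.0773,-0.038,-0.12],0]]'

```text
clock: 15.1
tcp_pos: [0.4922, -0.0243, 0.1037]
tcp_rot: [0.711, -3.057, 0.0]
ft_force: [-0.7, -0.2, 0.6]
width: 1.001
finger_force: 0.0
```

Emit:
apply_moves --rows '[[[0,0,0],[0,0,-0.004],0.2],[[0,0,0],[0,0,-0.0065],0.35],[[0,0,0],[0,0,-0.0065],0.65],[[0,0,0],[0,0,-0.0065],0.65],[[0,0,0],[0,0,-0.0065],0.65]]'

```text
clock: 15.72
tcp_pos: [0.4944, -0.0236, 0.0997]
tcp_rot: [-0.713, 3.058, -0.0]
ft_force: [-1.9, 0.6, 5.7]
width: 0.549
finger_force: 60.8
```

Emit:
apply_moves --rows '[[[0,0,0],[0,0,0.004],0.65],[[0,0,0],[-0.0026,-0.0018,0.004],0.65],[[0,0,0],[-0.0026,-0.0018,0.004],0.65],[[0,0,0],[-0.0026,-0.0018,0.001],0.65],[[0,0,0],[-0.0026,-0.0018,0.001],0.65]]'

```text
clock: 16.35
tcp_pos: [0.4914, -0.0255, 0.0998]
tcp_rot: [0.713, -3.059, 0.0]
ft_force: [-0.9, -0.2, 1.7]
width: 0.548
finger_force: 61.8
```

Emit:
apply_moves --rows '[[[0,0,0],[0,0,0],0.2],[[0,0,0],[0,0,0],0],[[0,0,0],[0,0,0],0],[[0,0,0],[0,0,0.03],0],[[0,0,0],[0,0,0.07],0]]'

```text
clock: 16.98
tcp_pos: [0.4905, -0.0257, 0.1693]
tcp_rot: [0.712, -3.057, 0.0]
ft_force: [0.6, 0.0, 0.5]
width: 0.999
finger_force: 0.0
```

Emit:
apply_moves --rows '[[[0,0,0],[0.02,0.01,0.03],0],[[0,0,0],[0.05,0.025,0.055],0],[[0,0,0],[0.08,0.04,0.055],0],[[0,0,0],[0.08,0.04,0.055],0],[[0,0,0],[0.08,0.04,0.055],0]]'

```text
clock: 17.6
tcp_pos: [0.5706, 0.0144, 0.2238]
tcp_rot: [0.712, -3.058, -0.0]
ft_force: [-0.4, 0.6, 0.2]
width: 1.002
finger_force: 0.0
```

Run:
```python
from m import *
s=bot.state();print(s["tcp_pos"])
pl=np.array([.4905,-.0257,.096]);cal=bot.calibration("wrist");px=proj("wrist",pl)
im=bot.read_camera("wrist")
e=hullc(im,blue,px);d=hullc(im,yel,px)
P=ray("wrist",e[0],.096,cal);D=ray("wrist",d[0],.108,cal);print(e,P);print(d,D,D-P)
```

```text
[0.5706 0.0144 0.2238]
((255.38128662109375, 69.64836120605469), (79.07699584960938, 84.16959381103516), 0.2775029242038727) [ 0.4906 -0.0258  0.096 ]
((255.05401611328125, 68.1743392944336), (67.25566864013672, 72.1172103881836), 0.17092670500278473) [ 0.4902 -0.0262  0.108 ] [-0.0003 -0.0004  0.012 ]
```

The spacer is centred within 0.5 mm. Next is the foot.

Emit:
apply_moves --rows '[[[0,0,0],[-0.02,-0.04,0],0],[[0,0,0],[-0.04,-0.09,0],0],[[0,0,0],[-0.065,-0.14,0],0],[[0,0,0],[-0.09,-0.18,0],0],[[0,0,0],[-0.11,-0.22,0],0]]'

```text
clock: 18.27
tcp_pos: [0.4592, -0.2068, 0.2248]
tcp_rot: [-0.712, 3.06, -0.0]
ft_force: [0.6, -0.2, -0.9]
width: 1.001
finger_force: 0.0
```

Run:
```python
from m import *
s=bot.state();print(s["tcp_pos"])
F=np.array([.4414,-.2235,.016]);cal=bot.calibration("wrist");px=proj("wrist",F);print(px)
im=bot.read_camera("wrist");print(bot.state()["tcp_pos"])
p,a,X,im=blob("wrist",lambda h,s,v:(v>90)&(s<60),px,.016);print("dot",p,a,X)
p,a,X,im=blob("wrist",black,px,.010);print("black",p,a,X)
```

```text
[ 0.4592 -0.2068  0.2248]
[249.4676 140.9596]
[ 0.457  -0.2095  0.2247]
dot [250.7928 144.6216] 111 [ 0.4416 -0.2234  0.016 ]
black [250.1907 141.2185] 1295 [ 0.4411 -0.2236  0.01  ]
```

Emit:
apply_moves --rows '[[[0,0,0],[-0.016,-0.015,-0.05],0],[[0,0,0],[-0.016,-0.015,-0.1],0],[[0,0,0],[-0.016,-0.015,-0.15],0],[[0,0,0],[-0.016,-0.015,-0.16],0],[[0,0,0],[-0.016,-0.015,-0.16],0]]'

```text
clock: 19.05
tcp_pos: [0.446, -0.2203, 0.065]
tcp_rot: [-0.715, 3.059, -0.001]
ft_force: [0.6, -0.2, 0.7]
width: 1.0
finger_force: 0.0
```

```bash
python3 -c "
from m import *
for i in range(4): bot.read_camera('wrist');print(bot.state()['tcp_pos'])"
```

```text
[ 0.4468 -0.2205  0.066 ]
[ 0.4471 -0.2206  0.0664]
[ 0.447  -0.2206  0.0665]
[ 0.4468 -0.2206  0.0664]
```

Settled. The correction is (-0.005, -0.003), then down to z of about 0.003.

Emit:
apply_moves --rows '[[[0,0,0],[-0.005,-0.003,-0.03],0],[[0,0,0],[-0.005,-0.003,-0.055],0],[[0,0,0],[-0.005,-0.003,-0.0625],0],[[0,0,0],[-0.005,-0.003,-0.0625],0],[[0,0,0],[-0.005,-0.003,-0.0625],0.4]]'

```text
clock: 19.88
tcp_pos: [0.4413, -0.2236, 0.0031]
tcp_rot: [-0.713, 3.057, -0.002]
ft_force: [0.3, 0.5, 0.5]
width: 0.819
finger_force: 0.0
```

Emit:
apply_moves --rows '[[[0,0,0],[0,0,0],0.75],[[0,0,0],[0,0,0],0.75],[[0,0,0],[0,0,0],0.75],[[0,0,0],[0,0,0],0.75],[[0,0,0],[0,0,0],0.75]]'

```text
clock: 20.5
tcp_pos: [0.4409, -0.2236, 0.0032]
tcp_rot: [-0.713, 3.058, -0.001]
ft_force: [-1.0, -0.0, 5.9]
width: 0.485
finger_force: 59.7
```

Emit:
apply_moves --rows '[[[0,0,0],[0,0,0.04],0.75],[[0,0,0],[0,0,0.09],0.75],[[0,0,0],[0,0,0.14],0.75],[[0,0,0],[0.01,0.02,0.19],0.75],[[0,0,0],[0.02,0.04,0.225],0.75]]'

```text
clock: 21.12
tcp_pos: [0.4607, -0.1832, 0.23]
tcp_rot: [-0.711, 3.056, -0.002]
ft_force: [1.4, -0.3, -0.2]
width: 0.485
finger_force: 60.7
```

Emit:
apply_moves --rows '[[[0,0,0],[0.02,0.04,0],0.75],[[0,0,0],[0.045,0.08,0],0.75],[[0,0,0],[0.07,0.12,0],0.75],[[0,0,0],[0.09,0.16,0],0.75],[[0,0,0],[0.115,0.2,0],0.75]]'

```text
clock: 21.75
tcp_pos: [0.5754, 0.0179, 0.2273]
tcp_rot: [-0.713, 3.059, 0.0]
ft_force: [0.6, 0.0, 0.0]
width: 0.483
finger_force: 60.7
```

Emit:
apply_moves --rows '[[[0,0,0],[0,0,0],0.75],[[0,0,0],[0,0,0],0.75]]'

```text
clock: 22.0
tcp_pos: [0.5747, 0.0164, 0.2268]
tcp_rot: [0.713, -3.059, -0.0]
ft_force: [-0.4, -1.1, 1.9]
width: 0.486
finger_force: 60.7
```

Run:
```python
from m import *
T=bot.state()["tcp_pos"];print(T,bot.state()["width"])
p,a,X,im=blob("wrist",lambda h,s,v:(v>70)&(s<70),proj("wrist",T+[0,0,.012]),T[2]+.0125);print("dot",p,a,X,X-T)
cal=bot.calibration("wrist");px=proj("wrist",np.array([.4905,-.0257,.108]))
d=hullc(im,yel,px);e=hullc(im,blue,px);D=ray("wrist",d[0],.108,cal);print("disc",D,"plate",ray("wrist",e[0],.096,cal),"shift",D-X,bot.state()["tcp_pos"])
cv2.imwrite("pics/w7.png",cv2.resize(im,(800,600)))
```

```text
[0.5747 0.0164 0.2268] 0.48552438915673857
dot [256.0655 276.8333] 534 [0.5757 0.0165 0.2393] [0.001  0.     0.0125]
disc [ 0.4901 -0.0266  0.108 ] plate [ 0.4905 -0.0261  0.096 ] shift [-0.0856 -0.0431 -0.1313] [0.5746 0.016  0.227 ]
```

View pics/w7.png

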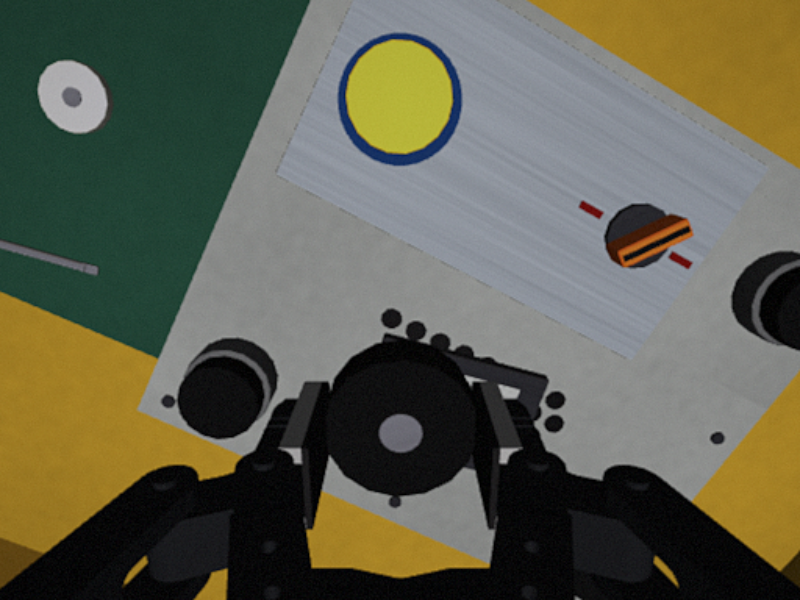

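The foot is gripped squarely, with its dot at (400,433) on the hand's centre. The spacer is centred on the plate at (400,97). I'll place the foot.

Emit:
apply_moves --rows '[[[0,0,0],[-0.04,-0.02,0],0.75],[[0,0,0],[-0.08,-0.04,-0.01],0.75],[[0,0,0],[-0.085,-0.0426,-0.04],0.75],[[0,0,0],[-0.085,-0.0426,-0.08],0.75],[[0,0,0],[-0.085,-0.0426,-0.105],0.75]]'

```text
clock: 22.68
tcp_pos: [0.4887, -0.0274, 0.121]
tcp_rot: [0.709, -3.059, -0.0]
ft_force: [0.8, 0.1, 0.0]
width: 0.489
finger_force: 60.7
```

Emit:
apply_moves --rows '[[[0,0,0],[0,0,-0.004],0.75],[[0,0,0],[0,0,-0.008],0.75],[[0,0,0],[0,0,-0.0095],0.75],[[0,0,0],[0,0,-0.0095],0.75],[[0,0,0],[0,0,-0.0095],0.75]]'

```text
clock: 23.3
tcp_pos: [0.4906, -0.026, 0.113]
tcp_rot: [-0.713, 3.059, -0.0]
ft_force: [-0.7, -0.1, -0.4]
width: 0.486
finger_force: 60.7
```

Emit:
apply_moves --rows '[[[0,0,0],[-0.0006,0,-0.001],0.75],[[0,0,0],[-0.0006,0,-0.002],0.75],[[0,0,0],[-0.0006,0,-0.002],0.75]]'

```text
clock: 23.68
tcp_pos: [0.4897, -0.026, 0.1111]
tcp_rot: [-0.713, 3.059, -0.0]
ft_force: [-1.7, 0.8, 4.8]
width: 0.486
finger_force: 61.3
```

Contact at 4.8 N. I'll release, back off the same way and check.

Emit:
apply_moves --rows '[[[0,0,0],[0,0,0],0.3],[[0,0,0],[0,0,0],0],[[0,0,0],[0,0,0],0],[[0,0,0],[0,0,0.03],0],[[0,0,0],[0,0,0.07],0]]'

```text
clock: 24.3
tcp_pos: [0.4889, -0.0263, 0.1802]
tcp_rot: [0.712, -3.056, 0.0]
ft_force: [1.4, -0.2, 1.6]
width: 1.003
finger_force: 0.0
```

Emit:
apply_moves --rows '[[[0,0,0],[0.02,0.01,0.03],0],[[0,0,0],[0.05,0.025,0.05],0],[[0,0,0],[0.08,0.04,0.05],0],[[0,0,0],[0.08,0.04,0.05],0],[[0,0,0],[0.08,0.04,0.05],0]]'

```text
clock: 24.92
tcp_pos: [0.569, 0.0138, 0.2298]
tcp_rot: [0.712, -3.058, -0.0]
ft_force: [0.3, -0.6, 0.9]
width: 0.998
finger_force: 0.0
```

Run:
```python
from m import *
T=bot.state()["tcp_pos"];print(T)
cal=bot.calibration("wrist");im=bot.read_camera("wrist");px=proj("wrist",np.array([.4905,-.0257,.108]))
d=hullc(im,yel,px);e=hullc(im,blue,px);print("disc",ray("wrist",d[0],.108,cal),"plate",ray("wrist",e[0],.096,cal))
p,a,X,im=blob("wrist",lambda h,s,v:(v>70)&(s<70),proj("wrist",np.array([.4902,-.026,.124])),.124);print("dot",p,a,X)
p,a,X,im=blob("wrist",black,px,.122);print("foot",p,a,X)
hsv=cv2.cvtColor(im,cv2.COLOR_BGR2HSV).astype(int);h,sa,v=np.moveaxis(hsv,2,0)
Q=np.array([.495,.1135,.116]);q=proj("wrist",Q).astype(int);print("fast px",q)
x0,y0=q-45
# back-project orange pixels to the bar's top plane; bright ones are the top
m=(h>4)&(h<18)&(sa>130)&(v>110);pts=np.argwhere(m)[:,::-1];pts=pts[np.hypot(*(pts-q).T)<45]
W=np.array([ray("wrist",p,.116,cal)[:2] for p in pts]);r=cv2.minAreaRect((W*1000).astype(np.float32));c=cv2.boxPoints(r)
print(r)
L=[c[1]-c[0],c[2]-c[1]];l=max(L,key=np.linalg.norm);print("bar angle from x deg",np.degrees(np.arctan2(l[1],l[0])))
m=(((h<4)|(h>172))&(sa>130)&(v>60)).astype(np.uint8);n,l,st,ce=cv2.connectedComponentsWithStats(m)
R=[ray("wrist",ce[j],.093,cal) for j in range(1,n) if st[j,4]>15 and np.hypot(*(ce[j]-q))<80];print(R,"mid",np.mean(R,0),"panel y dir deg",[np.degrees(np.arctan2((R[1]-R[0])[0],(R[1]-R[0])[1]))])
cv2.imwrite("pics/w8.png",cv2.resize(im[y0:y0+90,x0:x0+90],(450,450),interpolation=cv2.INTER_CUBIC))
```

```text
[0.569  0.0138 0.2298]
disc [ 0.4905 -0.0261  0.108 ] plate [ 0.4906 -0.0258  0.096 ]
dot [255.0894  70.6748] 246 [ 0.4904 -0.026   0.124 ]
foot [254.9834  70.3636] 3017 [ 0.4903 -0.0262  0.122 ]
fast px [415 161]
((495.71380615234375, 113.87322235107422), (9.634521484375, 35.10154342651367), 54.76992416381836)
bar angle from x deg -35.230072
[array([0.4948, 0.0862, 0.093 ]), array([0.4966, 0.143 , 0.093 ])] mid [0.4957 0.1146 0.093 ] panel y dir deg [np.float64(1.7780157461027053)]
```

View pics/w8.png

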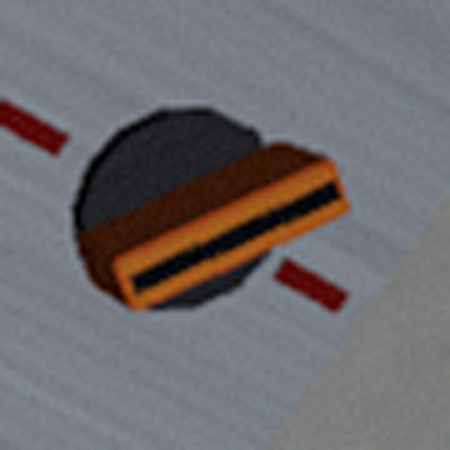

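The foot is centred. The fastener crop shows the orange bar with its slot 35.2° clockwise of world x. The panel's y axis is 1.8° clockwise of world y, so the bar has to turn about 56.6° (0.988 rad) clockwise. First I'll turn the tool −61.4° above it to grip across the bar.

Emit:
apply_moves --rows '[[[0,0,-0.15],[-0.015,0.02,0],0.2],[[0,0,-0.33],[-0.03,0.04,0],0.4],[[0,0,-0.51],[-0.045,0.06,0],0.5],[[0,0,-0.69],[-0.06,0.08,0],0.5],[[0,0,-0.86],[-0.073,0.1,0],0.5]]'

```text
clock: 25.7
tcp_pos: [0.4957, 0.1141, 0.2308]
tcp_rot: [0.637, 3.076, 0.001]
ft_force: [0.1, -0.0, 0.4]
width: 0.5
finger_force: 0.0
```

Emit:
apply_moves --rows '[[[0,0,-0.15],[0,0,0],0.5],[[0,0,-0.212],[0,0,-0.03],0.5],[[0,0,-0.212],[0,0,-0.06],0.5],[[0,0,-0.212],[0,0,-0.075],0.5],[[0,0,-0.212],[0,0,-0.075],0.5]]'

```text
clock: 26.32
tcp_pos: [0.4962, 0.1135, 0.155]
tcp_rot: [-0.949, -2.994, 0.002]
ft_force: [0.4, -0.4, 1.0]
width: 0.497
finger_force: 0.0
```

```bash
cat >> m.py <<'E'
from scipy.spatial.transform import Rotation as Ro
def fast():
    s=bot.state();y=Ro.from_rotvec(s["tcp_rot"]).as_matrix();print(s["tcp_pos"],"close axis deg",np.degrees(np.arctan2(y[1,1],y[0,1])),"tilt",y[:,2],"j",s["joints"],"w",s["width"])
E
python3 -c "
from m import *
for i in range(2): bot.read_camera('wrist')
fast()"
```

```text
[0.4974 0.1141 0.1565] close axis deg 54.8221035340134 tilt [ 0.0018  0.0006 -1.    ] j [ 0.5443  0.2612 -0.3797  0.0006 -0.9281 -2.7294] w 0.4993109028404682
```

Joint 6 is near its limit, so I'll take the same grasp half a turn around (+π).

Emit:
apply_moves --rows '[[[0,0,0.16],[0,0,0],0.5],[[0,0,0.34],[0,0,0],0.5],[[0,0,0.52],[0,0,0],0.5],[[0,0,0.7],[0,0,0],0.5],[[0,0,0.88],[0,0,0],0.5]]'

```text
clock: 27.05
tcp_pos: [0.4975, 0.1143, 0.157]
tcp_rot: [-0.425, 3.11, 0.001]
ft_force: [0.5, -0.6, -0.4]
width: 0.502
finger_force: 0.0
```

Emit:
apply_moves --rows '[[[0,0,0.18],[0,0,0],0.5],[[0,0,0.36],[0,0,0],0.5],[[0,0,0.54],[0,0,0],0.5],[[0,0,0.72],[0,0,0],0.5],[[0,0,0.9],[0,0,0],0.5]]'

```text
clock: 27.68
tcp_pos: [0.4975, 0.1143, 0.157]
tcp_rot: [-1.736, 2.615, -0.001]
ft_force: [0.6, 0.3, 0.3]
width: 0.497
finger_force: 0.0
```

Emit:
apply_moves --rows '[[[0,0,0.18],[0,0,0],0.5],[[0,0,0.36],[0,0,0],0.5],[[0,0,0.54],[0,0,0],0.5],[[0,0,0.72],[0,0,0],0.5],[[0,0,0.9],[0,0,0],0.5]]'

```text
clock: 28.3
tcp_pos: [0.4975, 0.1143, 0.157]
tcp_rot: [-2.701, 1.6, -0.003]
ft_force: [0.5, -0.2, 0.0]
width: 0.502
finger_force: 0.0
```

Emit:
apply_moves --rows '[[[0,0,0.18],[0,0,0],0.5],[[0,0,0.36],[0,0,0],0.5],[[0,0,0.4616],[0,0,0],0.5],[[0,0,0.4616],[0,0,0],0.5]]'

```text
clock: 28.8
tcp_pos: [0.4974, 0.1143, 0.1568]
tcp_rot: [-2.992, 0.951, -0.003]
ft_force: [-0.2, 0.2, -0.2]
width: 0.499
finger_force: 0.0
```

```bash
python3 -c "
from m import *
im=bot.read_camera('wrist');bot.read_camera('wrist')
fast();cv2.imwrite('pics/w9.png',im)"
```

```text
[0.4971 0.1141 0.1563] close axis deg -125.2800499961763 tilt [ 0.0015  0.0007 -1.    ] j [ 0.5444  0.2611 -0.3802  0.0002 -0.9278  0.4105] w 0.5012673403774693
```

Emit:
apply_moves --rows '[[[0,0,0],[-0.0015,0,-0.02],0.5],[[0,0,0],[-0.0015,0,-0.04],0.5],[[0,0,0],[-0.0015,0,-0.053],0.5],[[0,0,0],[-0.0015,0,-0.053],0.7],[[0,0,0],[-0.0015,0,-0.053],1]]'

```text
clock: 29.52
tcp_pos: [0.4962, 0.1146, 0.1033]
tcp_rot: [-2.993, 0.949, -0.003]
ft_force: [-1.2, 5.7, 0.5]
width: 0.104
finger_force: 34.2
```

Emit:
apply_moves --rows '[[[0,0,0],[0,0,0],1],[[0,0,0],[0,0,0],1],[[0,0,0],[0,0,0],1]]'

```text
clock: 29.9
tcp_pos: [0.4961, 0.1147, 0.1033]
tcp_rot: [-2.993, 0.948, -0.003]
ft_force: [0.2, 3.4, 2.0]
width: 0.097
finger_force: 61.8
```

```bash
python3 -c "
from m import *
fast();print(bot.state()['ft_force'],bot.state()['ft_torque'])"
```

```text
[0.4961 0.1147 0.1033] close axis deg -125.16848141048457 tilt [ 0.0024  0.0014 -1.    ] j [ 0.5464  0.3259 -0.4479  0.0001 -0.7942  0.4105] w 0.09719891953566268
[0.2089 3.4112 1.9628] [ 0.9264 -0.1005 -0.0682]
```

Emit:
apply_moves --rows '[[[0,0,-0.15],[0,0,0],1],[[0,0,-0.32],[0,0,0],1],[[0,0,-0.49],[0,0,0],1],[[0,0,-0.66],[0,0,0],1],[[0,0,-0.83],[0,0,0],1]]'

```text
clock: 30.52
tcp_pos: [0.4957, 0.1145, 0.1033]
tcp_rot: [-2.351, 2.081, -0.001]
ft_force: [-0.7, 3.4, 2.5]
width: 0.096
finger_force: 61.9
```

Emit:
apply_moves --rows '[[[0,0,-0.13],[0,0,0],1],[[0,0,-0.158],[0,0,0],1],[[0,0,-0.158],[0,0,0],1],[[0,0,-0.158],[0,0,0],1]]'

```text
clock: 31.02
tcp_pos: [0.4957, 0.1145, 0.1032]
tcp_rot: [-2.187, 2.253, -0.001]
ft_force: [-0.5, 4.1, 4.9]
width: 0.094
finger_force: 62.3
```

```bash
python3 -c "
from m import *
fast();print(bot.state()['ft_force'],bot.state()['ft_torque'])"
```

```text
[0.4957 0.1145 0.1032] close axis deg 178.30662785787462 tilt [ 0.0015  0.0009 -1.    ] j [ 0.5464  0.3258 -0.4482 -0.     -0.7951 -0.576 ] w 0.09406601316159785
[-0.4793  4.0548  4.9287] [ 1.1932  0.4466 -0.0503]
```

Emit:
apply_moves --rows '[[[0,0,0],[0,0,0],0.7],[[0,0,0],[0,0,0],0.5],[[0,0,0],[0,0,0.02],0.5],[[0,0,0],[0,0,0.06],0.5],[[0,0,0],[0,0.02,0.11],0.5]]'

```text
clock: 31.65
tcp_pos: [0.4939, 0.1324, 0.2121]
tcp_rot: [2.181, -2.254, -0.002]
ft_force: [0.8, 1.2, -0.6]
width: 0.498
finger_force: 0.0
```

Emit:
apply_moves --rows '[[[0,0,0],[0,0.03,0.02],0.6],[[0,0,0],[0,0.04,0.04],0.8],[[0,0,0],[0,0.04,0.04],1],[[0,0,0],[0,0.04,0.04],1]]'

```text
clock: 32.15
tcp_pos: [0.4944, 0.173, 0.2511]
tcp_rot: [2.184, -2.255, -0.001]
ft_force: [-0.3, -0.0, -0.6]
width: 0.003
finger_force: 0.0
```

Run:
```python
from m import *
fast();cal=bot.calibration("wrist");im=bot.read_camera("wrist")
hsv=cv2.cvtColor(im,cv2.COLOR_BGR2HSV).astype(int);h,sa,v=np.moveaxis(hsv,2,0)
q=proj("wrist",np.array([.4957,.114,.116]));print(q,proj("wrist",np.array([.49,-.026,.124])))
m=(h>4)&(h<18)&(sa>130)&(v>110);pts=np.argwhere(m)[:,::-1];pts=pts[np.hypot(*(pts-q).T)<45]
W=np.array([ray("wrist",p,.116,cal)[:2] for p in pts]);r=cv2.minAreaRect((W*1000).astype(np.float32));c=cv2.boxPoints(r);print(r)
L=[c[1]-c[0],c[2]-c[1]];l=max(L,key=np.linalg.norm);print("bar angle",np.degrees(np.arctan2(l[1],l[0])))
cv2.imwrite("pics/w10.png",cv2.resize(im,(800,600)))
```

```text
[0.4944 0.173  0.2511] close axis deg 178.1703597180415 tilt [-0.0026 -0.0013 -1.    ] j [ 0.6464  0.1992 -0.204  -0.0005 -1.1705 -0.6782] w 0.002858883199859699
[251.3166 111.2428] [ 251.8149 -110.3297]
((495.6197509765625, 114.29435729980469), (34.034610748291016, 8.90250015258789), 88.0660171508789)
bar angle 88.06597
```

View pics/w10.png

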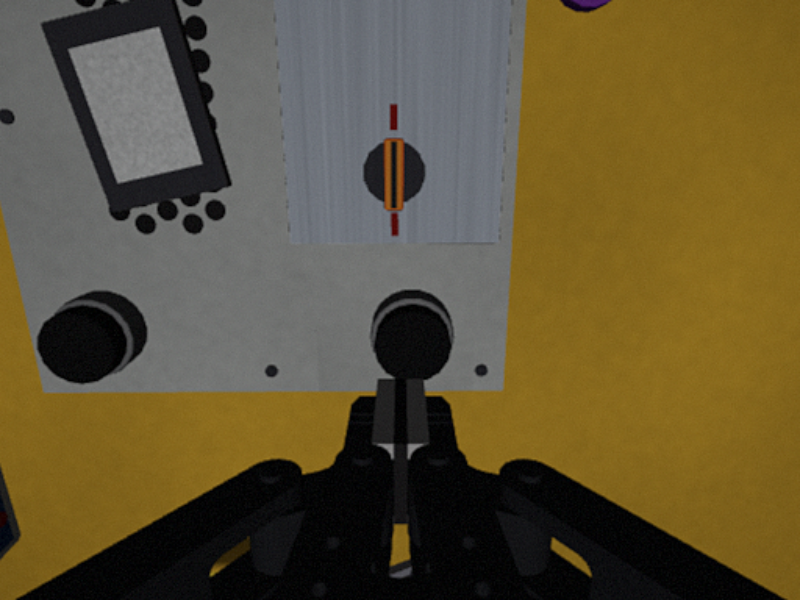

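The slot at (394,174) lines up with both red marks, with the bar at 88.1° and the marks at 88.2°. Now I'll move over the foot with the fingers shut.

Emit:
apply_moves --rows '[[[0,0,0],[-0.001,-0.04,0],1],[[0,0,0],[-0.002,-0.09,0],1],[[0,0,0],[-0.003,-0.14,0],1],[[0,0,0],[-0.004,-0.18,-0.02],1],[[0,0,0],[-0.004,-0.199,-0.06],1]]'

```text
clock: 32.83
tcp_pos: [0.4913, -0.0274, 0.1924]
tcp_rot: [-2.182, 2.257, -0.002]
ft_force: [0.4, 1.0, -0.7]
width: -0.0
finger_force: 0.0
```

Emit:
apply_moves --rows '[[[0,0,0],[0,0,-0.03],1],[[0,0,0],[0,0,-0.055],1],[[0,0,0],[0,0,-0.055],1]]'

```text
clock: 33.2
tcp_pos: [0.489, -0.0262, 0.135]
tcp_rot: [2.181, -2.253, -0.006]
ft_force: [1.1, 0.2, 0.4]
width: -0.001
finger_force: 0.0
```

```bash
python3 -c "
from m import *
bot.read_camera('top');fast()"
```

```text
[ 0.4904 -0.0258  0.1366] close axis deg 178.17581560061305 tilt [-0.0029 -0.0011 -1.    ] j [ 0.2791  0.2567 -0.4464  0.0004 -0.8709 -0.3112] w 0.0042391816039118796
```

Emit:
apply_moves --rows '[[[0,0,0],[0,0,-0.006],1],[[0,0,0],[0,0,-0.011],1],[[0,0,0],[0,0,-0.013],1],[[0,0,0],[0,0,-0.015],1],[[0,0,0],[0,0,-0.016],1]]'

```text
clock: 33.88
tcp_pos: [0.4913, -0.025, 0.1224]
tcp_rot: [-2.187, 2.255, -0.001]
ft_force: [-3.4, 0.7, 6.5]
width: -0.003
finger_force: 3.3
```

Emit:
apply_moves --rows '[[[0,0,0],[0,0,-0.001],1],[[0,0,0],[0,0,-0.002],1],[[0,0,0],[0,0,-0.003],1],[[0,0,0],[0,0,-0.003],1]]'

```text
clock: 34.38
tcp_pos: [0.4913, -0.025, 0.1198]
tcp_rot: [-2.187, 2.255, -0.001]
ft_force: [-3.8, 1.4, 9.5]
width: -0.001
finger_force: 4.0
```

Force is following the spring. I'll keep going.

Emit:
apply_moves --rows '[[[0,0,0],[0,0,-0.001],1],[[0,0,0],[0,0,-0.002],1],[[0,0,0],[0,0,-0.003],1],[[0,0,0],[0,0,-0.004],1],[[0,0,0],[0,0,-0.004],1]]'

```text
clock: 35.0
tcp_pos: [0.4913, -0.025, 0.1161]
tcp_rot: [-2.187, 2.255, -0.001]
ft_force: [-3.8, 1.3, 10.5]
width: -0.0
finger_force: 5.1
```

Emit:
apply_moves --rows '[[[0,0,0],[0,0,-0.0005],1],[[0,0,0],[0,0,-0.001],1],[[0,0,0],[0,0,-0.001],1]]'

```text
clock: 35.38
tcp_pos: [0.4914, -0.0251, 0.116]
tcp_rot: [-2.187, 2.254, -0.002]
ft_force: [-6.0, 1.9, 14.3]
width: 0.002
finger_force: 7.5
```

Emit:
apply_moves --rows '[[[0,0,0],[0,0,-0.001],1],[[0,0,0],[0,0,-0.0015],1],[[0,0,0],[0,0,-0.0015],1],[[0,0,0],[0,0,-0.0015],1]]'

```text
clock: 35.88
tcp_pos: [0.4915, -0.0251, 0.1159]
tcp_rot: [-2.188, 2.254, -0.003]
ft_force: [-8.8, 2.2, 24.2]
width: 0.001
finger_force: 11.8
```

```bash
python3 -c "
from m import *
im=bot.read_camera('side');bot.read_camera('side');fast();print(bot.state()['ft_force'])
c=proj('side',np.array([.49,-.026,.11])).astype(int)
cv2.imwrite('pics/s2.png',cv2.resize(im[c[1]-50:c[1]+50,c[0]-65:c[0]+65],(780,600),interpolation=cv2.INTER_CUBIC))"
```

```text
[ 0.4914 -0.0251  0.1159] close axis deg 178.29990507969538 tilt [ 0.0016 -0.0008 -1.    ] j [ 0.2806  0.2835 -0.4732  0.0016 -0.8127 -0.3113] w -0.004527643180221739
[-9.0593  3.6654 23.1815]
```

View pics/s2.png

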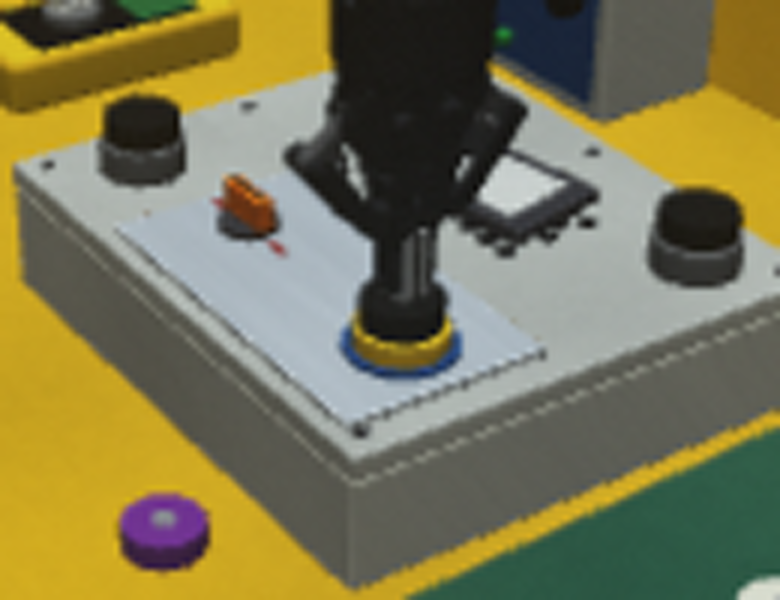

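The panel is flush and the stack at (400,310) is centred. The slot still lines up with the red marks. The TCP is at 0.116 m and no longer sinking, and the push is 23 N. Handing in.

```bash
python3 -c "
from workcell import bot
print(bot.hand_in())"
```

```text
the job is handed in; nothing more can be done
None
```

The foot is built up and centred, the fastener slot is aligned with the red marks, and the panel was still held fully home with about 23 N when I handed the job in at about 36 s on the clock; the hand-in gave no verdict back.

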